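# Prise open the tea chest with a palette knife

## Robot

A 6-joint arm with a two-finger parallel gripper is mounted at the origin on a cart in front of the work surface, level with it; the furniture and walls round the work are solid. World frame = base frame: x ahead of the robot, y to its left, z up, the work surface at z = 0. Lengths are in m, angles in rad, forces in N, time in s.
With the tool pointing down it reaches from about 0.425 to 0.95 m from the base axis. Payload 14.7 kg.
Tool frame: the origin (TCP) lies midway between the tips of the shut fingers; the grasp point (between the pads) lies 19 mm behind it; z points along the fingers, y is the line along which they close (so a half turn about z gives the same grasp; the last joint's range is limited). The gripper opens to 85 mm and grips with 20 to 120 N. Pads are 22 mm wide; open, the fingers measure 114 mm over their backs; the gripper's body (76 mm by 85 mm) begins 54 mm behind the grasp point. The pads swing forward as they close: fully open they stand 13 mm farther back than shut.
Start: joints at [-1.341, 0.48, 1.596, -0, 1.065, -0.047], TCP at [0.178, -0.625, 0.192] pointing down, gripper open.
Joint ranges: [-2.75, 2.75], [-0.82, 2.05], [0.23, 2.67], [-1.56, 4.7], [0.09, 2.69], [-2.92, 2.92]. Speed limits (rad/s): [1.89, 1.89, 2.39, 3.01, 3.01, 3.01].

## Interface

Orientations are given as a unit quaternion [w, x, y, z].
In Python, from plant import ctrl, imaging, ticket, finder gives the robot as it stands.
- The arm moves only by the tool carry_out, never from a script. Its arguments are lists of equal length, an entry for each row: "linear": the shift along the world's x, y, z as a fraction of full scale, a list of three; "turn": the turn, a rotation vector about the world's x, y, z as a fraction of full scale, a list of three; "gripper": the opening, from 0 (shut) to 1 (fully open). A call has 1 to 12 rows; each row shifts and turns the commanded pose from where the row before left it; what a row does not reach is not made up. Full scale, the value 1, is 50 mm for a shift and 0.1 rad for a turn. A row lasts 1/8 s, in which the tool goes at most 62.5 mm and 10.7 degrees, less where a joint would pass 70% of its speed; a pose out of reach is approached as far as the arm can. A call with a number of a shift or a turn outside -1 to 1 is refused whole. A call with a gripper value outside its range is refused whole. The fingers move at their own pace and stop on an object; "force" is the grip in N (left out, the last holds). Time passes only in rows, so rows that do not move let the fingers close. It gives the time, the measured TCP pose, the force, the opening and the grip force at its end, in the units of the state.
- ctrl.read_state(): the state, without advancing time (a new reading comes with each control period).
- imaging.get_image(name): name is "side" or "top"; returns the picture (420x560x3 uint8, blue, green, red); there is no depth.
- imaging.camera_params(name): a dict with "camera_matrix" (3x3 intrinsics, pixels), "R" (3x3) and "t" (3): a world point X has camera coordinates R X + t. Camera axes: x right, y down, z forward; pixel columns grow to the right and rows downward; lengths in m; the calibration is good to about 2 mm. A picture is of the moment at which its call begins. camera_params takes no time and is no camera call.
- ticket.hand_in(): hands the job in; it is judged then, once.
Trained networks look in the newest picture that a camera, given by its name, has taken for a name from the list of things; names that differ only in an ending like _2 or _b are one class to them, and where a whole thing is asked for, a point or a joint stands for the part that bears it (a point fixed in the world has none). Each returns a list of dicts, best first, with "p" (0 to 1); they miss things now and then, are a little off and sometimes report something else, mostly with a low value. They report only what shows in the picture. A call takes as long as a camera call.
- finder.search_frame(thing, camera): "xy" ([column, row] in pixels, amid what is visible of it).
- finder.tip_of(thing, camera): "xy" ([column, row] in pixels: a listed point, or the origin of a listed thing).
The state is a dict: "t": time; "joints": joint angles; "dq": joint speeds; "effort": joint torques, N m; "tcp_pos": TCP position; "orientation": TCP orientation; "force": force on the tool from outside, world axes, zero at the start; "ft_torque": the same for the moment, N m; "gripper_width": finger opening in m; "finger_force": force on a finger pad.
Only numpy, scipy, OpenCV 4.12 (cv2) and the standard library are available. Lean on these libraries where they do the work, as an engineer would, in place of code of your own. Each camera call takes 0.05 s, during which the arm holds its last target. There are 200 camera calls.

## Task

The lid of the bamboo tea chest is stiff: prise it open with the blade of the palette knife under its overhanging lip, and swing it right back past upright so that it stays fully open. Then lay the knife down flat on the hob, clear of the chest. Do not force the lid against its stop; only the knife may touch the chest. Please leave the mug, the honey jar and the sugar box alone.

Things in the scene. Friction and masses are not known exactly. Their poses are not given: they have to be found in the camera images.
- knife_grip (a point): point in the handle of the palette knife (236 mm long, straight, 0.11 kg, loose) where it is best gripped: 24 mm from the handle's front end, half-way up it, 12 mm above the hob at the start. The dark wooden handle is a box 112 mm long (from x = -88 to +24 mm), 20 mm wide (along y), 24 mm high. x points along the knife to the blade's tip, z up as it lies
- knife_tip (a point): tip of the palette knife's blade, half-way through its thickness: 148 mm straight ahead of knife_grip (along x), on the knife's centre line. The steel blade is flat, 3 mm thick (along z), 34 mm wide with a round end, 110 mm long, and lies level 10.5 mm clear of the hob; same axes as knife_grip
- knife: the whole palette knife: origin under its bolster on the handle's underside, 30 mm ahead of knife_grip, axes as knife_grip
- chest: bamboo tea chest, 121 x 190 x 70 mm, fixed to the hob; origin under its centre. Its front, with the overhanging lip, is the long side that faces the robot's right. x points from front to hinge side, y along its long side, z up. Walls 7 mm thick, 60 mm high, front wall's outer face at x = -55 mm; two cartons lie inside, below the rim
- chest_lip (a point): middle of the lower front edge of the shut lid: x = -61 mm, z = 61 mm in the chest's frame. The lid (9 mm thick, 190 mm wide) overhangs the front wall by 6 mm there. Fixed to the chest: it does not move with the lid
- chest_hinge (a point): middle of the lid's hinge line: x = 58 mm, z = 61 mm in the chest's frame; the hinge line runs along the chest's y and lies in the plane of the lid's underside. Axes as the chest
- chest_lid (a joint): lid angle: 0 shut, 1.57 upright, 1.75 fully back at its stop. Stiff hinge: friction 0.09 N m plus the lid's weight (0.1 kg), some 1.3 to 2 N at the lip; the lid stays where it is left
- mug: white mug, 78 mm wide, 116 mm with its handle, 101 mm high, loose; origin under its centre; bystander
- honey: honey jar, 64 mm wide, 97 mm high, loose; origin under its centre; bystander
- sugar: white upright carton, 60 x 45 x 86 mm, loose; origin under its centre; bystander (the sugar box)

How it is judged:
By the outcome, as a careful person would: the job done as asked, in the order asked, and still so for the second after the job is handed in, with the robot touching nothing.
It also fails if it takes over 58 s, if anything falls off the work surface, if the arm or the gripper's body presses on something with over 40 N, if the wrist force passes 120 N, or if a joint passes its speed limit or range.

## Working session

There is one attempt and no reset: what is moved stays moved. The work goes in short steps, Python scripts to look and compute and a tool call to move; the robot and the scene stay as the last step left them, time stands still between calls to the robot, and variables do not carry over. Pictures are saved under pics/ and viewed, at most 10 in all, crops included, and the job is handed in when it is done.

Besides the shell and the picture viewer there is one more tool, called after ">>>" by a JSON object that holds its "api" and its "payload". carry_out: Moves the arm, as the interface text tells. Its arguments: {"type":"object","properties":{"linear":{"type":"array","items":{"type":"array","items":{"type":"number"}}},"turn":{"type":"array","items":{"type":"array","items":{"type":"number"}}},"gripper":{"type":"array","items":{"type":"number"}},"force":{"type":"number"}},"required":["linear","turn","gripper"]}

```bash
mkdir -p pics; ls; cat > h.py <<'E'
import numpy as np,cv2
from plant import ctrl,imaging,ticket,finder
from scipy.spatial.transform import Rotation as Ro
def P(n):
    c=imaging.camera_params(n);return np.array(c["camera_matrix"]),np.array(c["R"]),np.array(c["t"])
def onz(n,xy,z):
    K,R,t=P(n);C=-R.T@t;d=R.T@np.linalg.inv(K)@np.array([xy[0],xy[1],1.]);return C+d*(z-C[2])/d[2]
def proj(n,X):
    K,R,t=P(n);p=K@(R@np.array(X)+t);return p[:2]/p[2]
def tri(a,b):
    A=[]
    for n,xy in(("top",a),("side",b)):
        K,R,t=P(n);M=K@np.c_[R,t];A+=[xy[0]*M[2]-M[0],xy[1]*M[2]-M[1]]
    v=np.linalg.svd(np.array(A))[2][-1];return v[:3]/v[3]
E
python3 - <<'E'
from h import *
ims={n:imaging.get_image(n) for n in("top","side")}
for n in ims:
    cv2.imwrite(f"pics/{n}0.png",ims[n]);K,R,t=P(n);print(n,"C",(-R.T@t).round(3),"fwd",R[2].round(3))
Z=dict(knife_grip=.012,knife_tip=.012,knife=0,chest=0,chest_lip=.061,chest_hinge=.061,mug=0,honey=0,sugar=0)
for k,z in Z.items():
    r={n:finder.tip_of(k,n) for n in ims}
    for n in r:
        for d in r[n][:2]: print(k,n,np.round(d["xy"],1),round(d["p"],2),onz(n,d["xy"],z).round(3))
    if r["top"] and r["side"]: print("   tri",tri(r["top"][0]["xy"],r["side"][0]["xy"]).round(3))
s=ctrl.read_state();print(s["t"],s["orientation"],s["gripper_width"])
E
```

```text
pics
top C [ 0.502 -0.018  0.908] fwd [ 0.025  0.033 -0.999]
side C [ 0.47  -0.915  0.498] fwd [ 0.051  0.91  -0.413]
knife_grip top [376.7 241.1] 0.58 [ 0.474 -0.189  0.012]
knife_grip side [272.8 282.8] 0.66 [ 0.475 -0.183  0.012]
knife_grip side [320.6 253. ] 0.24 [ 0.578 -0.084  0.012]
   tri [ 0.475 -0.188  0.015]
knife_tip top [329.8 190.8] 0.83 [ 0.583 -0.083  0.012]
knife_tip side [321.4 253.1] 0.62 [ 0.579 -0.084  0.012]
   tri [ 0.581 -0.083  0.011]
knife top [364.9 232.7] 0.88 [ 0.492 -0.165  0.   ]
knife side [282.8 283.2] 0.62 [ 0.494 -0.169  0.   ]
knife side [367.5 301.2] 0.33 [ 0.642 -0.242  0.   ]
   tri [ 0.493 -0.165 -0.002]
chest top [210.3 206.2] 0.62 [0.542 0.184 0.   ]
chest top [175. 194.] 0.41 [0.568 0.266 0.   ]
chest side [294.3 204.9] 0.61 [0.544 0.193 0.   ]
   tri [0.543 0.183 0.004]
chest_lip top [234.7 212. ] 0.98 [0.529 0.118 0.061]
chest_lip top [366.5 234.5] 0.6 [ 0.489 -0.158  0.061]
chest_lip side [289.5 189.3] 0.86 [0.53  0.153 0.061]
   tri [0.528 0.116 0.076]
chest_hinge top [176.6 194.7] 0.57 [0.562 0.243 0.061]
chest_hinge side [300.6 176.3] 0.77 [0.566 0.24  0.061]
   tri [0.564 0.243 0.06 ]
mug top [245.1 290.3] 0.83 [0.355 0.099 0.   ]
mug side [226.5 226.5] 0.9 [0.373 0.087 0.   ]
   tri [ 0.364  0.1   -0.006]
honey top [396.8 165. ] 0.79 [ 0.645 -0.232  0.   ]
honey side [364.5 299.1] 0.78 [ 0.638 -0.235 -0.   ]
   tri [ 0.641 -0.232 -0.002]
sugar top [369.1 141.9] 0.56 [ 0.696 -0.169  0.   ]
sugar top [246.5 290. ] 0.28 [0.356 0.096 0.   ]
sugar side [389.4 277. ] 0.86 [ 0.7   -0.169  0.   ]
sugar side [368.8 302.3] 0.56 [ 0.643 -0.245  0.   ]
   tri [ 0.698 -0.17  -0.   ]
1.0 [-1.30133349e-05  9.90439077e-01  1.37950840e-01 -7.84534463e-07] 0.08547201725879729
```

View pics/top0.png

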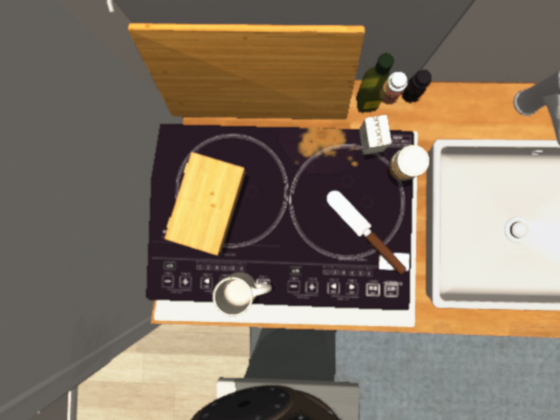

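View pics/side0.png

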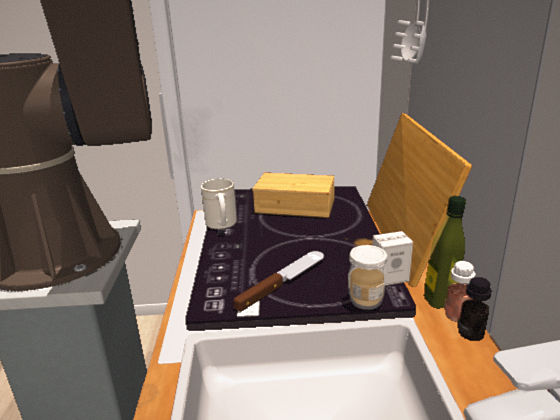

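The top view shows the chest at the left, its corners near (192,153), (245,167), (219,254) and (166,240). The knife runs from its tip at (330,191) to the handle end at (403,270). The mug is at (240,292), the honey jar at (410,162) and the sugar box at (376,135). The side view agrees: knife at (240–322, 255–303), chest at (294,195).

The measured grip-to-tip distance is 149 mm, against 148 mm given, so I'm moving above the knife.

>>> {"api": "carry_out", "payload": {"linear": [[0.54,0.79,-0.24],[0.54,0.79,-0.24],[0.54,0.79,-0.24],[0.54,0.79,-0.24],[0.54,0.79,-0.24],[0.54,0.79,-0.24],[0.54,0.79,-0.24],[0.54,0.79,-0.24],[0.54,0.79,-0.24],[0.54,0.79,-0.24],[0.54,0.79,-0.24],[0,0,0]], "turn": [[0,0,0.457],[0,0,0.457],[0,0,0.457],[0,0,0.457],[0,0,0.457],[0,0,0.457],[0,0,0.457],[0,0,0.457],[0,0,0.457],[0,0,0.457],[0,0,0.457],[0,0,0]], "gripper": [1,1,1,1,1,1,1,1,1,1,1,1], "force": 90}}

```text
t: 2.5
tcp_pos: [0.4757, -0.1882, 0.0593]
orientation: [-0.0, 0.924, 0.382, -0.0]
force: [-0.2, -0.6, 0.6]
gripper_width: 0.0851
finger_force: 0.0
```

```bash
python3 - <<'E'
from h import *
s=ctrl.read_state();print(s["t"],np.round(s["tcp_pos"],4),np.round(s["joints"],3),np.round(s["force"],2))
R=Ro.from_quat(np.roll(s["orientation"],-1)).as_matrix();print("yaw tool x",np.degrees(np.arctan2(R[1,0],R[0,0])),"z",R[:,2].round(3))
im=imaging.get_image("top")
hsv=cv2.cvtColor(im,cv2.COLOR_BGR2HSV)
m=cv2.inRange(hsv,(8,70,90),(35,255,255));m[:130]=0;m[275:]=0;m[:,:155]=0;m[:,260:]=0
c=max(cv2.findContours(m,cv2.RETR_EXTERNAL,cv2.CHAIN_APPROX_NONE)[0],key=cv2.contourArea)
b=cv2.boxPoints(cv2.minAreaRect(c));ap=cv2.approxPolyDP(c,6,True)[:,0]
print("box",b.round(1).tolist(),"poly",ap.tolist())
for q in ap: print(onz("top",q,.07).round(4))
E
```

```text
2.5 [ 0.4757 -0.1882  0.0593] [-0.436  0.477  2.031  0.     0.635  0.351] [-0.21 -0.56  0.58]
yaw tool x 44.89964243170393 z [-0.001  0.001 -1.   ]
box [[161.5, 238.8000030517578], [188.89999389648438, 149.60000610351562], [245.60000610351562, 167.0], [218.3000030517578, 256.20001220703125]] poly [[190, 152], [164, 238], [217, 255], [244, 168]]
[0.6517 0.2151 0.07  ]
[0.47   0.2638 0.07  ]
[0.4378 0.1513 0.07  ]
[0.6206 0.1004 0.07  ]
```

>>> {"api": "carry_out", "payload": {"linear": [[0,0,-0.6],[0,0,-0.5],[0,0,0],[0,0,0],[0,0,0],[0,0,0],[0,0,0],[0,0,0],[0,0,0],[0,0,0]], "turn": [[0,0,0],[0,0,0],[0,0,0],[0,0,0],[0,0,0],[0,0,0],[0,0,0],[0,0,0],[0,0,0],[0,0,0]], "gripper": [1,1,1,0,0,0,0,0,0,0], "force": 90}}

```text
t: 3.8
tcp_pos: [0.4746, -0.1907, 0.005]
orientation: [-0.0, 0.925, 0.38, -0.0]
force: [0.9, -0.3, -0.5]
gripper_width: 0.0002
finger_force: 0.0
```

```bash
python3 - <<'E'
from h import *
s=ctrl.read_state();print(np.round(s["tcp_pos"],4),s["gripper_width"],np.round(s["force"],1))
a=imaging.get_image("top");b=imaging.get_image("side")
v=np.hstack([cv2.resize(a[120:320,260:460],(400,400)),cv2.resize(b[200:360,180:340],(400,400))])
cv2.imwrite("pics/g1.png",v)
for p in (s["tcp_pos"],): print(proj("top",p),proj("side",p))
E
```

```text
[ 0.4746 -0.1907  0.005 ] 0.00017781253766439644 [ 0.9 -0.3 -0.5]
[376.90314387 240.91309969] [272.72831147 288.22743584]
```

View pics/g1.png

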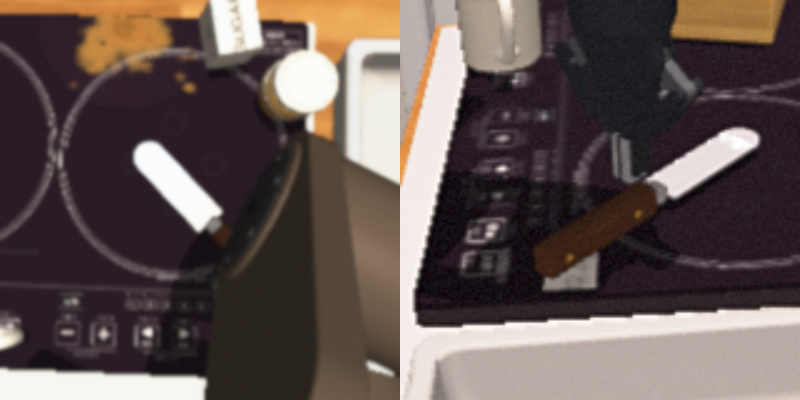

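The crops show the fingers shut at about (271,272) in the side picture, just behind or above the handle, so the grasp missed. I'll lift and measure the knife again.

>>> {"api": "carry_out", "payload": {"linear": [[0,0,0.8],[0,0,0.8],[0,0,0.6],[0,0,0]], "turn": [[0,0,0],[0,0,0],[0,0,0],[0,0,0]], "gripper": [0,0,0,0]}}

```text
t: 4.4
tcp_pos: [0.476, -0.1914, 0.1171]
orientation: [0.001, 0.925, 0.38, 0.001]
force: [-0.8, -0.4, -0.4]
gripper_width: -0.0002
finger_force: 0.0
```

```bash
python3 - <<'E'
from h import *
s=ctrl.read_state();print(s["t"],np.round(s["tcp_pos"],4),s["gripper_width"],np.round(s["force"],1))
a=imaging.get_image("top");b=imaging.get_image("side")
for k,z in dict(knife_grip=.012,knife_tip=.012,knife=0).items():
    for n in("top","side"):
        for d in finder.tip_of(k,n)[:2]: print(k,n,np.round(d["xy"],1),round(d["p"],2),onz(n,d["xy"],z).round(3))
print(proj("top",s["tcp_pos"]),proj("side",s["tcp_pos"]))
p=proj("side",s["tcp_pos"])
cv2.circle(b,tuple(int(round(x)) for x in p),2,(0,0,255),-1)
v=np.hstack([cv2.resize(a[120:320,260:460],(400,400)),cv2.resize(b[180:340,180:340],(400,400))])
cv2.imwrite("pics/g2.png",v)
E
```

```text
4.4 [ 0.476  -0.1914  0.1171] -0.00022078148630799723 [-0.8 -0.4 -0.4]
knife_grip top [376.2 241.1] 0.9 [ 0.474 -0.188  0.012]
knife_tip top [327.8 192.2] 0.65 [ 0.579 -0.079  0.012]
knife_tip side [321.5 251.5] 0.6 [ 0.581 -0.078  0.012]
knife_tip side [390.5 277.5] 0.53 [ 0.697 -0.189  0.012]
knife top [365.2 232.4] 0.88 [ 0.493 -0.165  0.   ]
knife side [283.7 280.1] 0.69 [ 0.497 -0.158 -0.   ]
knife side [269.6 282.9] 0.66 [ 0.469 -0.165  0.   ]
[388.35342663 242.25104609] [270.90676175 234.96662693]
```

View pics/g2.png

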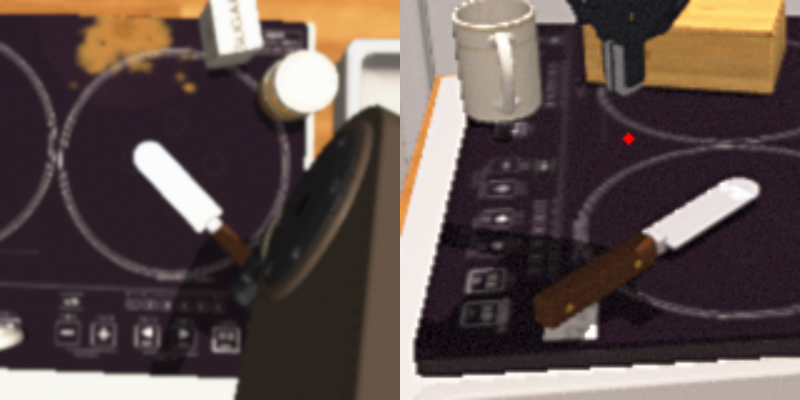

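```bash
python3 - <<'E'
from h import *
for i in range(3):
    s=ctrl.read_state();print(s["t"],np.round(s["tcp_pos"],4),np.round(s["joints"],4),np.round(s["orientation"],4));a=imaging.get_image("top");b=imaging.get_image("side")
v=np.hstack([cv2.resize(a[190:310,330:450],(400,400),interpolation=cv2.INTER_CUBIC),cv2.resize(b[100:240,200:340],(400,400),interpolation=cv2.INTER_CUBIC)])
cv2.imwrite("pics/g3.png",v)
E
```

```text
4.8 [ 0.4743 -0.1906  0.1143] [-0.4414  0.3904  1.9891  0.      0.7633  0.3499] [-5.000e-04  9.250e-01  3.799e-01 -4.000e-04]
4.9 [ 0.4744 -0.1906  0.1146] [-0.4414  0.39    1.9889  0.      0.7634  0.3499] [-3.000e-04  9.250e-01  3.799e-01 -3.000e-04]
5.0 [ 0.4746 -0.1907  0.1148] [-0.4414  0.3897  1.9888  0.      0.7635  0.3499] [-2.00e-04  9.25e-01  3.80e-01 -1.00e-04]
```

View pics/g3.png

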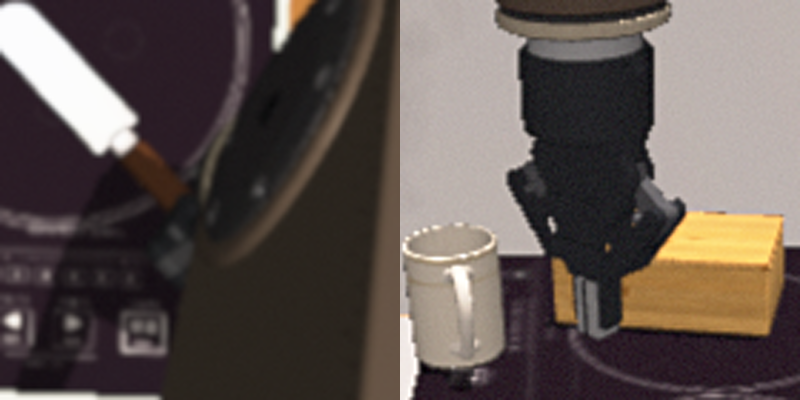

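```bash
python3 - <<'E'
from h import *
s=ctrl.read_state();T=np.array(s["tcp_pos"])
print("ray at z",[ (z,onz("side",(270,217),z).round(3).tolist()) for z in (.115,.13,.15)])
print("g1 ray",[ (z,onz("side",(271,272),z).round(3).tolist()) for z in (.005,.02,.035,.045)])
u=np.array([-.704,.71,0])
for lab,o in (("asis",[0,0,0]),("up38",[0,0,.038]),("y60",[0,.06,0])):
  for h in (.05,.08,.11):
    print(lab,h,[proj("top",T+o+u*w+[0,0,h]).round(0).tolist() for w in(.03,.05)],[proj("side",T+o+u*w+[0,0,h]).round(0).tolist() for w in(-.05,.05)])
E
```

```text
ray at z [(0.115, [0.477, -0.114, 0.115]), (0.13, [0.476, -0.145, 0.13]), (0.15, [0.476, -0.187, 0.15])]
g1 ray [(0.005, [0.473, -0.135, 0.005]), (0.02, [0.473, -0.158, 0.02]), (0.035, [0.473, -0.182, 0.035]), (0.045, [0.473, -0.198, 0.045])]
asis 0.05 [[382.0, 255.0], [374.0, 263.0]] [[291.0, 218.0], [249.0, 203.0]]
asis 0.08 [[385.0, 257.0], [377.0, 264.0]] [[290.0, 201.0], [248.0, 187.0]]
asis 0.11 [[389.0, 258.0], [380.0, 266.0]] [[290.0, 184.0], [246.0, 171.0]]
up38 0.05 [[386.0, 257.0], [378.0, 265.0]] [[290.0, 197.0], [247.0, 183.0]]
up38 0.08 [[390.0, 258.0], [381.0, 267.0]] [[290.0, 180.0], [246.0, 167.0]]
up38 0.11 [[394.0, 260.0], [385.0, 268.0]] [[289.0, 162.0], [245.0, 150.0]]
y60 0.05 [[349.0, 254.0], [341.0, 262.0]] [[288.0, 203.0], [249.0, 190.0]]
y60 0.08 [[351.0, 255.0], [342.0, 263.0]] [[288.0, 188.0], [248.0, 175.0]]
y60 0.11 [[353.0, 257.0], [344.0, 265.0]] [[287.0, 171.0], [247.0, 160.0]]
```

The side picture puts the shut fingertips at (270,217), which fits the reported x and y only about 36 mm above the reported TCP. The top view of the knuckle also fits x and y. At the failed grasp the fingertips were therefore around z = 40 mm and closed above the handle. I'll go about 33 mm lower this time and check the force.

>>> {"api": "carry_out", "payload": {"linear": [[0,0,0],[0,0,-0.5],[0,0,-0.8],[0,0,-0.8],[0,0,-0.5],[0,0,-0.2],[0,0,0],[0,0,0]], "turn": [[0,0,0],[0,0,0],[0,0,0],[0,0,0],[0,0,0],[0,0,0],[0,0,0],[0,0,0]], "gripper": [1,1,1,1,1,1,1,1]}}

```text
t: 6.1
tcp_pos: [0.4753, -0.191, -0.024]
orientation: [0.001, 0.925, 0.38, 0.0]
force: [-0.2, -0.3, -0.1]
gripper_width: 0.0853
finger_force: 0.0
```

>>> {"api": "carry_out", "payload": {"linear": [[0,0,-0.1],[0,0,0],[0,0,0],[0,0,0],[0,0,0],[0,0,0],[0,0,0],[0,0,0]], "turn": [[0,0,0],[0,0,0],[0,0,0],[0,0,0],[0,0,0],[0,0,0],[0,0,0],[0,0,0]], "gripper": [1,0,0,0,0,0,0,0], "force": 90}}

```text
t: 7.1
tcp_pos: [0.4747, -0.1908, -0.0296]
orientation: [0.0, 0.925, 0.38, 0.0]
force: [-2.0, 0.6, 11.5]
gripper_width: 0.0175
finger_force: 88.8
```

>>> {"api": "carry_out", "payload": {"linear": [[0,0,0.41],[0,0,0.41],[0.027,0.5,0],[0.027,0.5,0],[0.027,0.5,0],[0.027,0.5,0],[0.027,0.5,0],[0.027,0.5,0],[0,0,0],[0,0,0]], "turn": [[0,0,0],[0,0,0],[0,0,0.864],[0,0,0.864],[0,0,0.864],[0,0,0.864],[0,0,0.864],[0,0,0.864],[0,0,0],[0,0,0]], "gripper": [0,0,0,0,0,0,0,0,0,0], "force": 110}}

```text
t: 8.35
tcp_pos: [0.4828, -0.041, 0.011]
orientation: [0.0, 0.797, 0.604, 0.0]
force: [-0.2, 0.5, -0.6]
gripper_width: 0.017
finger_force: 107.8
```

```bash
python3 - <<'E'
from h import *
a=imaging.get_image("top");b=imaging.get_image("side")
s=ctrl.read_state();T=np.array(s["tcp_pos"]);print(s["t"],T.round(4),s["gripper_width"],np.round(s["force"],1))
R=Ro.from_quat(np.roll(s["orientation"],-1)).as_matrix();print("yaw",np.degrees(np.arctan2(R[1,0],R[0,0])))
r={}
for k in("knife_tip","knife","chest_lip"):
    for n in("top","side"):
        r[k,n]=finder.tip_of(k,n)
        for d in r[k,n][:2]: print(k,n,np.round(d["xy"],1),round(d["p"],2),onz(n,d["xy"],.053 if k!="chest_lip" else .061).round(3))
c=np.array([.268,.963,0]);tip=T+.148*c+[0,0,.0416];print("pred tip",tip,proj("top",tip),proj("side",tip))
v=np.hstack([cv2.resize(a[130:280,180:330],(400,400),interpolation=cv2.INTER_CUBIC),cv2.resize(b[150:270,230:350],(400,400),interpolation=cv2.INTER_CUBIC)])
cv2.imwrite("pics/g4.png",v)
E
```

```text
8.45 [ 0.4828 -0.0414  0.011 ] 0.017261231110472886 [-0.3 -0.5 -1. ]
yaw 74.2776490778208
knife_tip top [242.6 211.9] 0.64 [0.529 0.103 0.053]
knife_tip side [289.4 198.3] 0.64 [0.527 0.115 0.053]
knife side [279.2 227.1] 0.62 [ 0.496 -0.036  0.053]
chest_lip top [231.6 211.9] 0.84 [0.529 0.125 0.061]
chest_lip side [292.4 191.7] 0.91 [0.536 0.137 0.061]
chest_lip side [297.5 175.5] 0.39 [0.558 0.248 0.061]
pred tip [0.5224438  0.1011452  0.05259016] [243.36527924 215.22704557] [287.73138351 200.8613632 ]
```

View pics/g4.png

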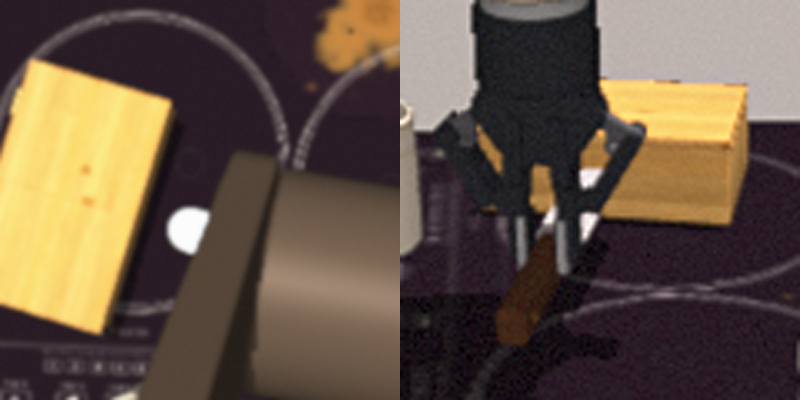

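Top picture: the blade tip is at (242,215), where I predicted (243,215). Side picture: the tip is near (290,201) and the handle end near (265,252). Next I check pitch from the handle end.

```bash
python3 - <<'E'
from h import *
s=ctrl.read_state();T=np.array(s["tcp_pos"]);c=np.array([.270,.963,0])
g=T+[0,0,.0416]
for p in(-.1,0,.1):
  f=c*np.cos(p)+np.array([0,0,np.sin(p)])
  n=np.array([0,0,np.cos(p)])-c*np.sin(p); l=np.array([-.963,.27,0])
  print(p,"tip",proj("side",g+.148*f),"blade corners right",proj("side",g+.13*f-.017*l),"bolster",proj("side",g+.03*f),"end",[proj("side",g-.088*f+a*n+w*l).round(1).tolist() for a in(-.012,.012) for w in (-.01,.01)])
E
```

```text
-0.1 tip [287.94427076 206.54782985] blade corners right [293.38060496 209.39086328] bolster [276.55037169 223.70539122] end [[267.5, 251.1], [257.6, 250.3], [267.3, 239.7], [257.2, 238.9]]
0 tip [287.83727298 200.80418597] blade corners right [293.30875214 204.26870871] bolster [276.51392817 222.43841628] end [[267.8, 254.9], [257.9, 254.1], [267.3, 244.1], [257.2, 243.3]]
0.1 tip [287.59981649 195.24409337] blade corners right [293.12652207 199.32035731] bolster [276.44558489 221.22909916] end [[268.2, 258.3], [258.4, 257.5], [267.4, 248.3], [257.4, 247.5]]
```

>>> {"api": "carry_out", "payload": {"linear": [[0,0,-0.06],[0.047,0.167,0],[0.047,0.167,0],[0.047,0.167,0],[0,0,0],[0,0,0]], "turn": [[0,0,0],[0,0,0],[0,0,0],[0,0,0],[0,0,0],[0,0,0]], "gripper": [0,0,0,0,0,0]}}

```text
t: 9.5
tcp_pos: [0.4898, -0.0156, 0.008]
orientation: [0.0, 0.797, 0.605, 0.0]
force: [-0.1, 0.3, -0.8]
gripper_width: 0.0174
finger_force: 107.8
```

>>> {"api": "carry_out", "payload": {"linear": [[0.0054,0.0193,0],[0.0054,0.0193,0],[0,0,0],[0,0,0]], "turn": [[0,0,0],[0,0,0],[0,0,0],[0,0,0]], "gripper": [0,0,0,0]}}

```text
t: 10.0
tcp_pos: [0.4903, -0.0138, 0.008]
orientation: [-0.0, 0.797, 0.604, -0.0]
force: [0.4, 0.5, -0.6]
gripper_width: 0.0171
finger_force: 107.8
```

>>> {"api": "carry_out", "payload": {"linear": [[0.0054,0.0193,0],[0.0054,0.0193,0],[0,0,0],[0,0,0]], "turn": [[0,0,0],[0,0,0],[0,0,0],[0,0,0]], "gripper": [0,0,0,0]}}

```text
t: 10.5
tcp_pos: [0.4909, -0.0118, 0.008]
orientation: [-0.0, 0.797, 0.604, -0.0]
force: [-0.0, -0.7, -0.8]
gripper_width: 0.0169
finger_force: 107.8
```

>>> {"api": "carry_out", "payload": {"linear": [[0.0054,0.0193,0],[0.0054,0.0193,0],[0,0,0],[0,0,0]], "turn": [[0,0,0],[0,0,0],[0,0,0],[0,0,0]], "gripper": [0,0,0,0]}}

```text
t: 11.0
tcp_pos: [0.4908, -0.0105, 0.0079]
orientation: [-0.0, 0.797, 0.604, -0.001]
force: [-3.3, -12.2, -0.1]
gripper_width: 0.0171
finger_force: 107.9
```

>>> {"api": "carry_out", "payload": {"linear": [[-0.012,-0.042,0],[0,0,0],[0,0,0.1],[0,0,0.1],[0,0,0.06],[0,0,0.06],[0,0,0.06],[0,0,0]], "turn": [[0,0,0],[0,0,0],[0,0,0],[0,0,0],[0,0,0],[0,0,0],[0,0,0],[0,0,0]], "gripper": [0,0,0,0,0,0,0,0]}}

```text
t: 12.0
tcp_pos: [0.4909, -0.012, 0.0272]
orientation: [0.0, 0.797, 0.604, 0.0]
force: [0.6, 1.1, -2.5]
gripper_width: 0.0171
finger_force: 107.6
```

>>> {"api": "carry_out", "payload": {"linear": [[0.005,0.017,0.077],[0.005,0.017,0.077],[0.016,0.059,0.102],[0.016,0.059,0.102],[0.027,0.095,0.137],[0.027,0.095,0.137],[0.031,0.11,0.114],[0.031,0.11,0.114],[0.034,0.121,0.089],[0.034,0.121,0.089],[0,0,0],[0,0,0]], "turn": [[0,0,0],[0,0,0],[0,0,0],[0,0,0],[0,0,0],[0,0,0],[0,0,0],[0,0,0],[0,0,0],[0,0,0],[0,0,0],[0,0,0]], "gripper": [0,0,0,0,0,0,0,0,0,0,0,0]}}

```text
t: 13.5
tcp_pos: [0.5021, 0.0283, 0.0788]
orientation: [-0.0, 0.797, 0.604, 0.0]
force: [-0.3, -0.3, -0.5]
gripper_width: 0.017
finger_force: 107.8
```

```bash
python3 - <<'E'
from h import *
a=imaging.get_image("top");b=imaging.get_image("side")
v=np.hstack([cv2.resize(a[100:280,130:310],(400,400),interpolation=cv2.INTER_CUBIC),cv2.resize(b[80:260,200:380],(400,400),interpolation=cv2.INTER_CUBIC)])
cv2.imwrite("pics/g5.png",v)
E
```

```text
(no output)
```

View pics/g5.png

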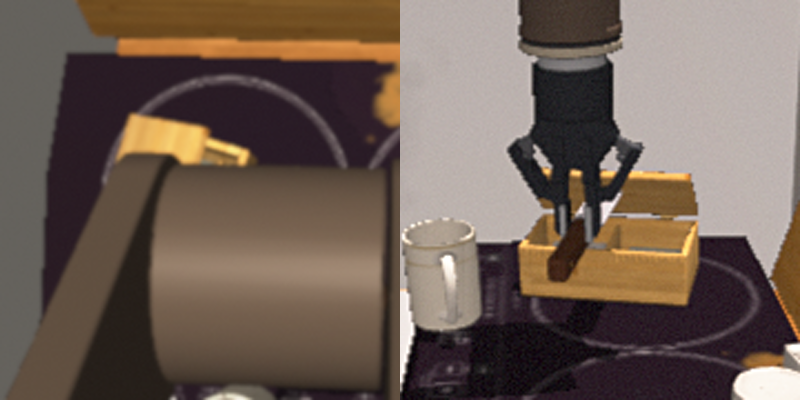

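The side picture shows the lid lifted by the blade, its lip at about rows 158–177, and the interior visible. I'll continue the arc.

>>> {"api": "carry_out", "payload": {"linear": [[0.036,0.128,0.064],[0.036,0.128,0.064],[0.036,0.13,0.039],[0.036,0.13,0.039],[0.036,0.127,0.015],[0.036,0.127,0.015],[0.033,0.119,0],[0.033,0.119,0],[0.031,0.11,0],[0.031,0.11,0],[0,0,0],[0,0,0]], "turn": [[0,0,0],[0,0,0],[0,0,0],[0,0,0],[0,0,0],[0,0,0],[0,0,0],[0,0,0],[0,0,0],[0,0,0],[0,0,0],[0,0,0]], "gripper": [0,0,0,0,0,0,0,0,0,0,0,0]}}

```text
t: 15.1
tcp_pos: [0.5193, 0.0896, 0.0907]
orientation: [-0.0, 0.797, 0.604, -0.0]
force: [-0.7, -0.1, -1.1]
gripper_width: 0.0169
finger_force: 107.8
```

>>> {"api": "carry_out", "payload": {"linear": [[0.03,0.106,0],[0.03,0.106,0],[0.02,0.07,0],[0,0,0],[0,0,0]], "turn": [[0,0,0],[0,0,0],[0,0,0],[0,0,0],[0,0,0]], "gripper": [0,0,0,0,0]}}

```text
t: 15.72
tcp_pos: [0.5234, 0.1037, 0.0907]
orientation: [0.0, 0.797, 0.604, 0.0]
force: [1.1, -0.1, -0.8]
gripper_width: 0.0169
finger_force: 107.8
```

>>> {"api": "carry_out", "payload": {"linear": [[0.008,0.029,0],[0.008,0.029,0],[0,0,0],[0,0,0]], "turn": [[0,0,0],[0,0,0],[0,0,0],[0,0,0]], "gripper": [0,0,0,0]}}

```text
t: 16.23
tcp_pos: [0.5241, 0.1066, 0.0907]
orientation: [-0.0, 0.797, 0.604, 0.0]
force: [-0.2, 0.2, -1.1]
gripper_width: 0.017
finger_force: 107.8
```

```bash
python3 - <<'E'
from h import *
a=imaging.get_image("top");b=imaging.get_image("side")
s=ctrl.read_state();T=np.array(s["tcp_pos"]);print(s["t"],T.round(4),np.round(s["force"],2),"tip x",-.055+(T-[.4909,-.0112,0])@[.27,.963,0])
O=np.array([.5452,.183,0]);cx=np.array([.268,.963,0]);cy=np.array([-.963,.268,0])
for th in(1.57,1.66,1.75):
  print(th,[(proj(n,O+cx*(.058-.119*np.cos(th))+cy*w+[0,0,.061+.119*np.sin(th)])).round(1).tolist() for n in("side","top") for w in(-.095,.095)])
v=np.hstack([cv2.resize(a[100:280,90:270],(400,400),interpolation=cv2.INTER_CUBIC),cv2.resize(b[80:220,220:360],(400,400),interpolation=cv2.INTER_CUBIC)])
cv2.imwrite("pics/g6.png",v)
E
```

```text
16.325 [0.5242 0.1066 0.0907] [ 0.03 -0.61 -1.2 ] tip x 0.067422690109297
1.57 [[335.0, 134.1], [261.9, 131.9], [174.7, 140.7], [143.6, 240.1]]
1.66 [[335.4, 133.1], [263.0, 131.0], [169.3, 139.0], [138.2, 238.4]]
1.75 [[335.9, 132.6], [264.0, 130.5], [164.1, 137.5], [133.0, 236.6]]
```

View pics/g6.png

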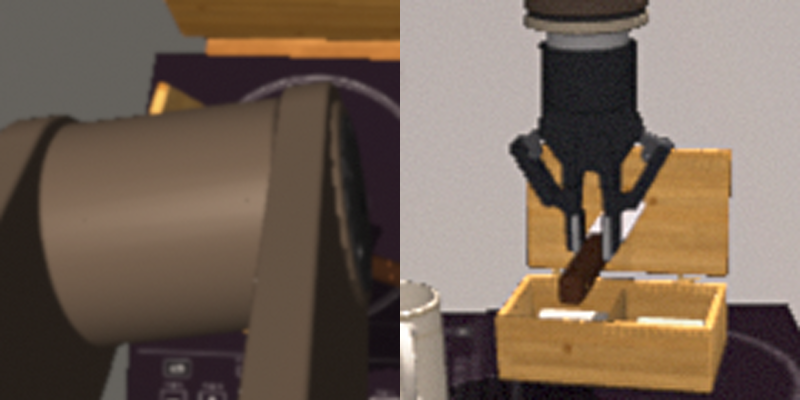

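The side picture shows the lid standing past upright, its top edge at about row 133, with the blade against its inside face. Now small steps toward the stop.

>>> {"api": "carry_out", "payload": {"linear": [[0.0054,0.0193,0],[0,0,0],[0,0,0]], "turn": [[0,0,0],[0,0,0],[0,0,0]], "gripper": [0,0,0]}}

```text
t: 16.7
tcp_pos: [0.5244, 0.1076, 0.0907]
orientation: [-0.0, 0.797, 0.604, -0.0]
force: [-0.5, -0.4, -1.9]
gripper_width: 0.0171
finger_force: 107.8
```

>>> {"api": "carry_out", "payload": {"linear": [[0.004,0.0145,0],[0,0,0],[0,0,0]], "turn": [[0,0,0],[0,0,0],[0,0,0]], "gripper": [0,0,0]}}

```text
t: 17.08
tcp_pos: [0.5246, 0.1083, 0.0907]
orientation: [-0.0, 0.797, 0.604, -0.0]
force: [0.5, -1.0, -1.5]
gripper_width: 0.0168
finger_force: 107.8
```

>>> {"api": "carry_out", "payload": {"linear": [[-0.068,-0.242,0],[-0.135,-0.484,0],[-0.135,-0.484,0],[-0.135,-0.484,0],[-0.135,-0.484,0],[-0.135,-0.484,0],[-0.067,-0.242,0],[0,-0.62,0],[0,-0.62,0],[0,-0.62,0],[0,0,0]], "turn": [[0,0,0],[0,0,0],[0,0,0],[0,0,0],[0,0,0],[0,0,0],[0,0,0],[0,0,0],[0,0,0],[0,0,0],[0,0,0]], "gripper": [0,0,0,0,0,0,0,0,0,0,0]}}

```text
t: 18.45
tcp_pos: [0.4842, -0.1316, 0.0907]
orientation: [0.0, 0.797, 0.604, 0.0]
force: [-1.0, 0.7, -1.0]
gripper_width: 0.0173
finger_force: 107.8
```

```bash
python3 - <<'E'
from h import *
a=imaging.get_image("top");b=imaging.get_image("side")
s=ctrl.read_state();print(s["t"],np.round(s["tcp_pos"],4),np.round(s["force"],1))
v=np.hstack([cv2.resize(a[100:280,100:280],(400,400),interpolation=cv2.INTER_CUBIC),cv2.resize(b[80:280,190:390],(400,400),interpolation=cv2.INTER_CUBIC)])
cv2.imwrite("pics/g7.png",v)
E
```

```text
18.55 [ 0.4839 -0.1299  0.0907] [-0.9  0.  -1.5]
```

View pics/g7.png

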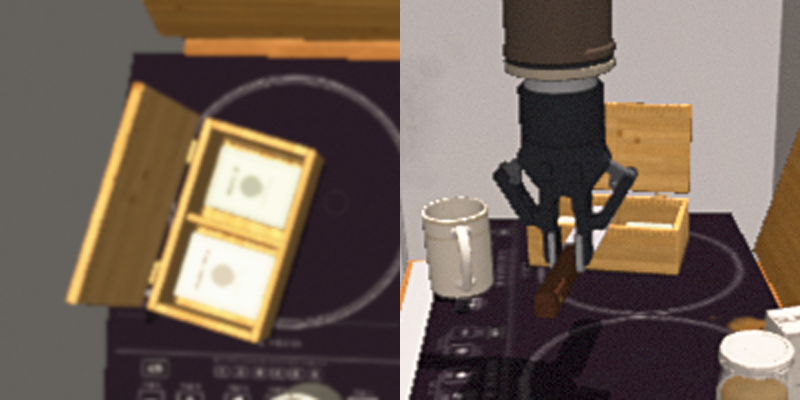

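The top picture shows the lid staying open: its free edge runs from about (165,140) to (135,236), which matches roughly 1.73 rad. Both cartons are visible inside. Now lowering the knife.

>>> {"api": "carry_out", "payload": {"linear": [[0,0,-0.4],[0,0,-0.7],[0,0,-0.7],[0,0,-0.4],[0,0,-0.1],[0,0,-0.03],[0,0,-0.03],[0,0,0],[0,0,0]], "turn": [[0,0,0],[0,0,0],[0,0,0],[0,0,0],[0,0,0],[0,0,0],[0,0,0],[0,0,0],[0,0,0]], "gripper": [0,0,0,0,0,0,0,0,0]}}

```text
t: 19.68
tcp_pos: [0.4844, -0.13, -0.0269]
orientation: [0.0, 0.797, 0.604, 0.0]
force: [0.7, -0.7, -0.9]
gripper_width: 0.017
finger_force: 107.8
```

>>> {"api": "carry_out", "payload": {"linear": [[0,0,-0.03],[0,0,0],[0,0,0]], "turn": [[0,0,0],[0,0,0],[0,0,0]], "gripper": [0,0,0]}}

```text
t: 20.05
tcp_pos: [0.484, -0.1299, -0.0288]
orientation: [-0.0, 0.797, 0.604, -0.0]
force: [-0.0, 0.1, -0.8]
gripper_width: 0.0173
finger_force: 107.8
```

>>> {"api": "carry_out", "payload": {"linear": [[0,0,-0.02],[0,0,0],[0,0,0]], "turn": [[0,0,0],[0,0,0],[0,0,0]], "gripper": [0,0,0]}}

```text
t: 20.42
tcp_pos: [0.4842, -0.1299, -0.0295]
orientation: [0.0, 0.797, 0.604, 0.0]
force: [-1.9, 1.3, 8.8]
gripper_width: 0.0171
finger_force: 109.3
```

Contact. Release and rise.

>>> {"api": "carry_out", "payload": {"linear": [[0,0,0],[0,0,0],[0,0,0],[0,0,0],[0,0,0],[0,0,0.4],[0,0,0.8],[0,0,0.8],[0,0,0.8],[0,-0.6,0.4],[0,-0.6,0],[0,0,0]], "turn": [[0,0,0],[0,0,0],[0,0,0],[0,0,0],[0,0,0],[0,0,0],[0,0,0],[0,0,0],[0,0,0],[0,0,0],[0,0,0],[0,0,0]], "gripper": [0.7,0.8,0.8,0.8,0.8,0.8,0.8,0.8,0.8,0.8,0.8,0.8]}}

```text
t: 21.92
tcp_pos: [0.4843, -0.1915, 0.1305]
orientation: [0.001, 0.797, 0.604, 0.0]
force: [0.1, -0.6, 0.8]
gripper_width: 0.0688
finger_force: 0.0
```

```bash
python3 - <<'E'
from h import *
a=imaging.get_image("top");b=imaging.get_image("side")
s=ctrl.read_state();print(s["t"],np.round(s["tcp_pos"],4),np.round(s["force"],1))
v=np.hstack([a[100:330,100:430],b[100:330,190:430]])
cv2.imwrite("pics/g8.png",v)
E
```

```text
22.025 [ 0.4837 -0.1897  0.13  ] [ 0.5 -0.1 -0.5]
```

View pics/g8.png

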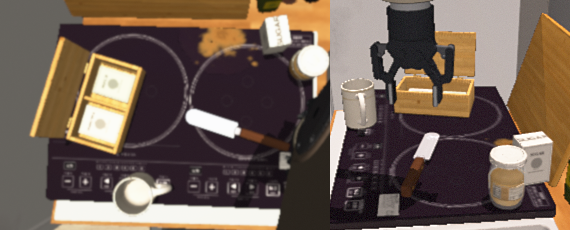

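The knife lies flat on the hob, from (287,217) to about (387,247) in the top picture. It is well clear of the chest, the lid is still fully back, and the other things have not moved.

```bash
python3 -c "
from plant import ticket;print(ticket.hand_in())"
```

```text
the job is handed in; nothing more can be done
None
```

I prised the lid open with the knife blade and swung it back to about 1.73 rad, just short of its 1.75 stop, where it stays; the knife lies flat on the hob clear of the chest, the mug, honey jar and sugar box are where they were, and the job was handed in at about 22 s.

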